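# Third hand at the frame jig

## Task

I am going to fasten this wooden frame rail by hand at the pin-driver jig, so first isolate the jig: turn the bar handle of the grey isolator box clockwise from on fully round to off, up to its stop. Only then lay the rail lengthwise on the jig's bed, square to and centred on the sprung pad, and push its end against the pad until the pad is about half way in (about 10 N), never all the way. Finish while still holding the rail there with that steady push - do not let go - and leave the other things on the table alone.

Things in the scene. Friction and masses are not known exactly. Their poses are not given: they have to be found in the camera images.
- isolator: Fixed grey box 76 x 76 x 36 mm, left or right of the jig; origin under its centre, z up. On its top a black bar handle turns about the vertical axis through the origin. The bar's nose points 30 deg to the left of the box's +x (anticlockwise seen from above) when on, marked by a raised rib on the cover, and 30 deg to the right of +x when off, marked by a round stud.
- handle (a joint): Turn of the bar handle in rad: 0 = on (end stop), 1.05 = off (end stop), growing clockwise seen from above. It is stiff and stays where it is left; turning takes about 0.1 N m.
- handle_nose (a point): Tip of the handle's bevelled nose (a short white line on top marks that end), 32 mm from the turning axis, 59 mm above the table. The bar is 14 mm wide, 61 mm long (29 mm behind the axis, 32 mm ahead) and spans heights 46 to 74 mm. The point turns with it: x along the bar towards the nose, z up.
- jig: Pin-driver jig, fixed. Plywood bed 10 mm thick, 110 mm wide, from x = -100 to +130 mm in its frame, no side walls; origin on the table on the pad's centre line, x the pushing direction (roughly away from the robot), z up. An aluminium head 90 mm wide stands on it from x = 60 mm, up to 52 mm above the table, a dark motor behind it.
- pad (a joint): How far the sprung pad is pushed in, in m: 0 = out, 0.024 = fully in against the head. Spring about 0.8 N per mm, without preload (half way in, 12 mm, is about 10 N). The pad moves along the jig's +x.
- pad_rest (a point): Centre of the pad's front face when it is out (does not move with the pad): 34 mm along the jig's x from its origin, 24 mm above the table. Its x axis is the jig's. The grey pad is 36 mm wide and 26 mm high, and starts 11 mm above the table.
- rail: Loose light-wood frame rail, a bar 100 mm long (its x), 30 mm wide (y) and 28 mm high (z), about 60 g, lying on the table; origin at the centre of its underside. Either end may go to the pad.
- pliers_red: Bystander: red-handled pliers, 129 x 66 x 15 mm, lying on the table; origin at the centre of the underside. Leave alone.
- wood_spool: Bystander: small empty wooden thread spool, 26 mm across, 29 mm high, standing on the table; origin at the centre of the underside. Leave alone.
- marker_pen: Bystander: black and white marker pen, 139 mm long and 13 mm thick, lying near the table's front edge; origin at the centre of the underside. Leave alone.

How it is judged:
On the way:
1. the isolator handle is turned fully to off (value of joint handle above 0.95 rad), for 0.2 s.
At the end, for the whole second after the job is handed in: Handle off (over 0.95 rad); fingers still press the rail (over 3 N); rail flat on the bed (within 5 mm, tilt under 0.12 rad), square to the jig within 0.14 rad, centred on the pad within 8 mm, pressing it (over 4 N) 7 to 18 mm in (about 6 to 14 N), and still (value of joint handle above 0.95 rad and value of joint pad between 0.007 and 0.018 m and contact force between rail and jig above 4 N and contact force between the fingers and rail above 3 N and x of rail in the frame of pad_rest between -0.046 and -0.029 m and y of rail in the frame of pad_rest between -0.008 and 0.008 m and z of rail in the frame of jig between 0.005 and 0.015 m and angle between the x axis of rail and the x axis of jig, either way round below 0.14 rad and angle between rail's own z axis and vertical below 0.12 rad and linear speed of rail below 0.01 m/s); the arm keeps its last pose, push and grip.
It fails at once if the pad is pushed in before the isolator is off (value of joint pad above 0.003 m and value of joint handle below 0.9 rad).
It fails at once if the pad is driven all the way in (value of joint pad above 0.0225 m).
It fails at once if the pliers are disturbed (distance of pliers_red from where it was at the start of the episode above 0.03 m).
It fails at once if the spool is disturbed (distance of wood_spool from where it was at the start of the episode above 0.03 m).
It fails at once if the marker pen is disturbed (distance of marker_pen from where it was at the start of the episode above 0.03 m).
It also fails if it takes over 54 s, if anything falls off the work surface, if the arm or the gripper's body presses on something with over 40 N, if the wrist force passes 120 N, or if a joint passes its speed limit or range.

## Robot

A 7-joint arm with a two-finger parallel gripper is mounted at the origin on a cart in front of the work surface, level with it; the furniture and walls round the work are solid. World frame = base frame: x ahead of the robot, y to its left, z up, the work surface at z = 0. Lengths are in m, angles in rad, forces in N, time in s.
With the tool pointing down it reaches from about 0.4 to 0.875 m from the base axis. Payload 6.5 kg.
Tool frame: the origin (TCP) lies midway between the tips of the shut fingers; the grasp point (between the pads) lies 19 mm behind it; z points along the fingers, y is the line along which they close (so a half turn about z gives the same grasp; the last joint's range is limited). The gripper opens to 85 mm and grips with 20 to 120 N. Pads are 22 mm wide; open, the fingers measure 114 mm over their backs; the gripper's body (76 mm by 85 mm) begins 54 mm behind the grasp point. The pads swing forward as they close: fully open they stand 13 mm farther back than shut.
Start: joints at [-1.349, 0.536, -0.004, 1.538, 0.003, 1.067, -0.071], TCP at [0.184, 0.623, 0.231] pointing down, gripper open.
Joint ranges: [-2.7, 2.7], [-0.37, 2.16], [-1.27, 1.26], [0.24, 2.4], [-1.31, 4.45], [0.19, 1.91], [-2.76, 2.76]. Speed limits (rad/s): [2.39, 2.39, 3.14, 3.14, 3.14, 3.14, 3.14].

## Interface

Orientations are given as a rotation vector (axis times angle).
In Python, from cell import env gives the robot as it stands.
- The arm moves only by the tool move_arm, never from a script. Its argument "targets" is one flat list of numbers, 5 for each row, row after row: the opening, from 0 (shut) to 1 (fully open), then the shift along the tool's x, y, z in mm, then the turn about the tool's z in degrees. A call has 1 to 12 rows; each row shifts and turns the commanded pose from where the row before left it, along the tool's axes as they then stand; what a row does not reach is not made up. A row lasts 1/8 s, in which the tool goes at most 62.5 mm and 10.7 degrees, less where a joint would pass 70% of its speed; a pose out of reach is approached as far as the arm can. A call with a gripper value outside its range is refused whole. The fingers move at their own pace and stop on an object; "newtons" is the grip in N (left out, the last holds). Time passes only in rows, so rows that do not move let the fingers close. It gives the time, the measured TCP pose, the force, the opening and the grip force at its end, in the units of the state.
- env.get_obs(): the state, without advancing time (a new reading comes with each control period).
- env.capture(name): name is "scene" or "top"; returns a dict with "img" (480x640x3 uint8, red, green, blue), "depth" (480x640 float32, m along the optical axis (not along the pixel's ray), 0 where there is no reading), "fx", "fy", "cx", "cy" (pixels), "cam_to_world" (4x4, takes a point from camera to world coordinates). Camera axes: x right, y down, z forward; pixel columns grow to the right and rows downward; lengths in m; the calibration is good to about 2 mm. A picture is of the moment at which its call begins.
- env.sign_off(): hands the job in; it is judged then, once.
Trained networks look in the newest picture that a camera, given by its name, has taken for a name from the list of things; names that differ only in an ending like _2 or _b are one class to them, and where a whole thing is asked for, a point or a joint stands for the part that bears it (a point fixed in the world has none). Each returns a list of dicts, best first, with "confidence" (0 to 1); they miss things now and then, are a little off and sometimes report something else, mostly with a low value. They report only what shows in the picture. A call takes as long as a camera call.
- env.silhouettes(camera, label): "region" (480x640 bool, what is visible of it) and "bbox" ([centre column, centre row, width, height] in pixels, round what is visible of it).
The state is a dict: "time": time; "joint_pos": joint angles; "qd": joint speeds; "joint_torque": joint torques, N m; "eef_pos": TCP position; "tcp_rot": TCP orientation; "contact_force": force on the tool from outside, world axes, zero at the start; "ft_torque": the same for the moment, N m; "grip_width": finger opening in m; "grasp_force": force on a finger pad.
Only numpy, scipy, OpenCV 4.12 (cv2) and the standard library are available. Lean on these libraries where they do the work, as an engineer would, in place of code of your own. Each camera call takes 0.05 s, during which the arm holds its last target. There are 200 camera calls.

## Working session

There is one attempt and no reset: what is moved stays moved. The work goes in short steps, Python scripts to look and compute and a tool call to move; the robot and the scene stay as the last step left them, time stands still between calls to the robot, and variables do not carry over. Pictures are saved under pics/ and viewed, at most 10 in all, crops included, and the job is handed in when it is done.

Besides the shell and the picture viewer there is one more tool, called after "Emit:" by a JSON object that holds its "op" and its "data". move_arm: Moves the arm, as the interface text tells. Its arguments: {"type":"object","properties":{"targets":{"type":"array"},"newtons":{"type":"number"}},"required":["targets"]}

```bash
mkdir -p pics; ls
cat > h.py <<'E'
import numpy as np, cv2
from cell import env
from scipy.spatial.transform import Rotation as R
def world(c,mask=None):
    v,u=np.mgrid[:480,:640]; d=c["depth"]
    P=np.stack([(u-c["cx"])/c["fx"]*d,(v-c["cy"])/c["fy"]*d,d],-1)
    M=np.array(c["cam_to_world"]); return P@M[:3,:3].T+M[:3,3]
def rect(P):
    (c,s,a)=cv2.minAreaRect((P[:,:2]*1000).astype(np.float32)); return np.round(c,1),np.round(s,1),round(a,1)
E
python3 - <<'E'
from h import *
for n in ["top","scene"]:
    c=env.capture(n); cv2.imwrite(f"pics/{n}0.png",c["img"][...,::-1]); W=world(c)
    for l in ["isolator","handle","jig","pad","rail","pliers_red","wood_spool","marker_pen"]:
        for s in env.silhouettes(n,l)[:2]:
            m=s["region"]&(c["depth"]>0); P=W[m]
            if len(P)>5: print(n,l,round(s["confidence"],2),np.round(s["bbox"]),rect(P),np.round(np.percentile(P[:,2],[5,50,95]),3))
o=env.get_obs();print(o)
E
```

```text
pics
top isolator 0.59 [203. 254.  59.  59.] (array([511.1, 181.7]), array([87.4, 79.6]), 68.0) [0.024 0.038 0.075]
top handle 0.58 [199. 254.  22.  38.] (array([512.4, 178.7]), array([58.8, 39.7]), 41.2) [0.044 0.07  0.076]
top jig 0.57 [342. 242.  85. 138.] (array([536.6, -61.1]), array([111.6, 232.3]), 76.7) [0.008 0.011 0.053]
top pad 0.53 [346. 222.  22.  16.] (array([565.8, -68.9]), array([35.3, 25.2]), 75.8) [0.01  0.033 0.039]
top rail 0.63 [455. 270.  40.  63.] (array([ 477.6, -259. ]), array([104.6,  38.5]), 16.6) [0.004 0.028 0.031]
top pliers_red 0.66 [434. 166.  40.  77.] (array([ 663.7, -236.7]), array([126.7,  68.3]), 12.8) [0.007 0.012 0.015]
top pliers_red 0.49 [341. 240.  84. 140.] (array([536.5, -63. ]), array([111.9, 232.2]), 76.6) [0.008 0.011 0.053]
top wood_spool 0.71 [348. 138.  17.  18.] (array([718.3, -77.2]), array([28. , 30.9]), 74.6) [0.001 0.029 0.032]
top marker_pen 0.57 [239. 344.  77.  13.] (array([356. , 118.6]), array([ 14.2, 134.3]), 2.7) [0.005 0.011 0.014]
scene isolator 0.68 [418. 238.  15.  18.] (array([716.3, -78.9]), array([24.1, 23.2]), 50.1
[... 1158 characters left out ...]
'time': 0.9, 'joint_pos': array([-1.34920123,  0.53640203, -0.00439363,  1.53792491,  0.00261032,
        1.0672897 , -0.07117507]), 'qd': array([-0.00141875,  0.00095723,  0.00128877, -0.00018232,  0.00115974,
        0.00029784, -0.00109055]), 'joint_torque': array([ 1.00225778e-03, -5.83314407e+01,  1.04805183e+00, -2.59441441e+01,
        1.24195917e-02,  1.62285149e-03,  3.78870959e-05]), 'eef_pos': array([0.18449726, 0.62324777, 0.2312789 ]), 'tcp_rot': array([ 4.50408456e-01,  3.10909763e+00, -3.34458991e-05]), 'contact_force': array([ 0.24227868, -0.36921232,  0.04023987]), 'ft_torque': array([0.06797958, 0.06105422, 0.00562657]), 'grasp_force': 0.0, 'grip_width': 0.0852149065005137}
```

Run:
```python
from h import *
i=cv2.imread("pics/top0.png")
a=cv2.resize(i[215:295,160:250],None,fx=6,fy=6,interpolation=cv2.INTER_CUBIC)
cv2.imwrite("pics/c1.png",a)
c=env.capture("top");W=world(c)
reg=W[200:310,150:260].reshape(-1,3)
m=(reg[:,2]>0.066)&(reg[:,2]<.085);print("bar",rect(reg[m]),m.sum())
m=(reg[:,2]>0.031)&(reg[:,2]<.041);print("box",rect(reg[m]),m.sum())
reg=W.reshape(-1,3)
k=(abs(reg[:,0]-.54)<.2)&(abs(reg[:,1]+.06)<.12)
m=k&(reg[:,2]>0.0065)&(reg[:,2]<.014);print("bed",rect(reg[m]),m.sum())
m=k&(reg[:,2]>0.048)&(reg[:,2]<.055);print("head",rect(reg[m]),m.sum())
k=(abs(reg[:,0]-.48)<.1)&(abs(reg[:,1]+.26)<.1)
m=k&(reg[:,2]>0.024)&(reg[:,2]<.034);print("rail",rect(reg[m]),m.sum())
```

```text
bar (array([510.5, 176.8]), array([59.8, 14.6]), 4.7) 317
box (array([509.6, 176.8]), array([76.4, 76. ]), 67.4) 1206
bed (array([532.8, -63.5]), array([218.7, 377. ]), 85.8) 6283
head (array([610.8, -79.1]), array([89.9, 64.9]), 77.2) 937
rail (array([ 477.7, -255.4]), array([100.1,  30.8]), 16.3) 1042
```

View pics/top0.png

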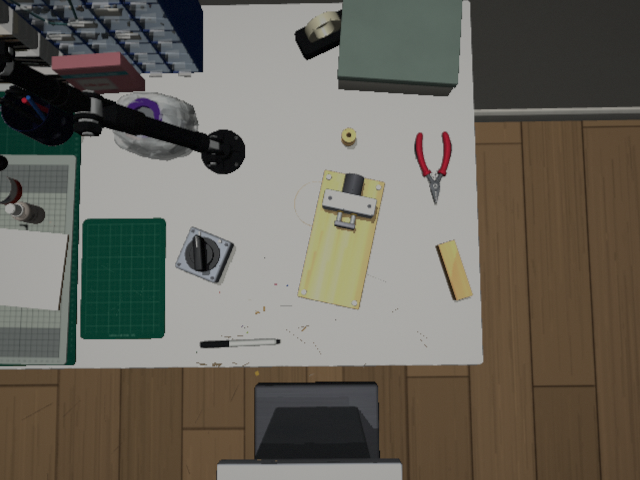

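View pics/c1.png

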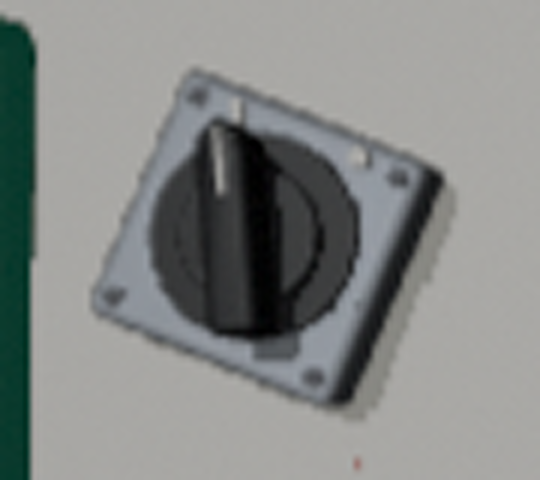

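Run:
```python
from h import *
for n in ["top","scene"]:
    c=env.capture(n); P=world(c)[c["depth"]>0].reshape(-1,3)
    print(n,np.round(np.array(c["cam_to_world"])[:3,3],2))
    for x in np.arange(0.85,0.05,-.1):
        print(round(x,2),[ (lambda q: round(float(q[:,2].max()),2) if len(q) else None)(P[(abs(P[:,0]-x)<.05)&(abs(P[:,1]-y)<.05)]) for y in np.arange(.7,-.41,-.1)])
```

```text
top [ 0.45 -0.03  0.97]
0.85 [None, 0.01, 0.18, 0.28, 0.27, 0.26, 0.01, 0.08, 0.08, 0.08, 0.08, None]
0.75 [None, 0.01, 0.14, 0.14, 0.44, 0.23, 0.06, 0.01, 0.07, 0.08, 0.07, None]
0.65 [None, 0.01, 0.07, 0.02, 0.44, 0.23, 0.06, 0.06, 0.06, 0.02, 0.02, None]
0.55 [None, None, 0.1, 0.02, 0.01, 0.08, 0.05, 0.06, 0.06, 0.03, 0.03, None]
0.45 [None, None, 0.02, 0.02, 0.01, 0.08, 0.04, 0.02, 0.02, 0.03, 0.03, None]
0.35 [None, None, 0.01, 0.01, 0.01, 0.02, 0.02, 0.01, 0.01, 0.01, 0.01, None]
0.25 [-0.73, -0.73, -0.73, -0.73, -0.73, -0.73, -0.73, 0.0, -0.73, -0.73, -0.73, -0.73]
0.15 [-0.73, -0.73, -0.73, -0.73, -0.73, 0.0, 0.01, 0.01, 0.01, 0.01, -0.73, -0.72]
scene [ 0.2  -0.58  0.64]
0.85 [0.19, 0.22, 0.25, 0.27, 0.3, 0.32, 0.01, 0.08, 0.07, 0.07, 0.07, None]
0.75 [0.15, 0.15, 0.14, 0.14, 0.32, 0.23, 0.06, 0.0, 0.07, 0.07, 0.07, None]
0.65 [0.06, 0.06, 0.1, 0.01, 0.32, 0.23, 0.05, 0.06, 0.05, 0.02, 0.02, None]
0.55 [0.06, 0.04, 0.1, 0.02, 0.01, 0.08, 0.04, 0.05, 0.06, 0.03, 0.03, None]
0.45 [0.03, 0.02, 0.02, 0.02, 0.01, 0.08, 0.04, 0.01, 0.02, 0.03, 0.03, None]
0.35 [0.02, 0.01, 0.01, 0.01, 0.01, 0.01, 0.01, 0.01, 0.0, 0.0, 0.0, None]
0.25 [-0.73, -0.73, -0.73, -0.73, -0.73, -0.73, -0.73, 0.0, None, None, None, None]
0.15 [-0.73, -0.73, -0.73, -0.73, -0.73, 0.0, 0.02, 0.02, 0.02, 0.0, None, None]
```

View pics/scene0.png

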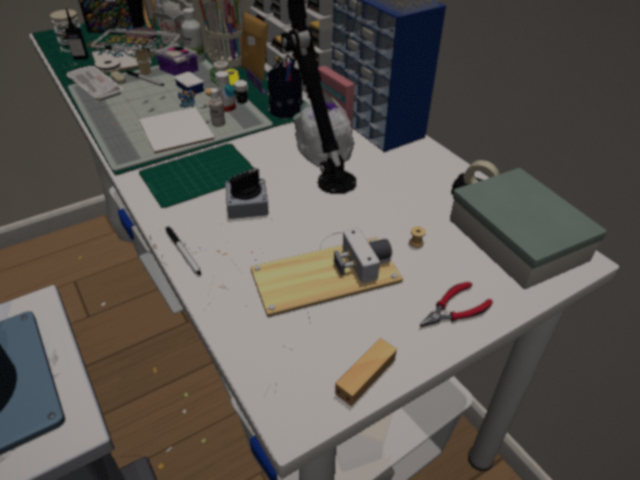

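```bash
cat >> h.py <<'E'
def go(p,yaw):
    "shift in the present tool axes (mm), then turn (deg) to bring tool x to yaw (mod 180)"
    o=env.get_obs(); M=R.from_rotvec(o["tcp_rot"]).as_matrix()
    s=M.T@(np.array(p)-o["eef_pos"])*1000
    t=np.degrees(np.arctan2(M[1,0],M[0,0]))-yaw; t=(t+90)%180-90
    print("shift",np.round(s,1),"turn",round(t,1),"tcp",np.round(o["eef_pos"],4),"F",np.round(o["contact_force"],1),"q",np.round(o["joint_pos"],2),"t",o["time"],"w",round(o["grip_width"],4),"gf",o["grasp_force"])
E
python3 -c "
from h import *
go([.5105,.1768,.14],6)"
```

```text
shift [-439.3 -335.6   91.3] turn -22.5 tcp [0.1845 0.6232 0.2313] F [-0.3  1.4  0.5] q [-1.35  0.54 -0.    1.54  0.    1.07 -0.07] t 1.05 w 0.0853 gf 0.0
```

Emit:
{"op": "move_arm", "data": {"targets": [1,-36.6,-28,7.6,0,1,-36.6,-28,7.6,0,1,-36.6,-28,7.6,0,1,-36.6,-28,7.6,0,1,-36.6,-28,7.6,0,1,-36.6,-28,7.6,0,1,-36.6,-28,7.6,0,1,-36.6,-28,7.6,0,1,-36.6,-28,7.6,0,1,-36.6,-28,7.6,0,1,-36.6,-28,7.6,0,1,-36.6,-28,7.6,0], "newtons": 40}}

```text
time: 2.55
eef_pos: [0.5113, 0.1753, 0.1401]
tcp_rot: [0.45, 3.109, 0.001]
contact_force: [-0.1, 0.1, -0.4]
grip_width: 0.0853
grasp_force: 0.0
```

Emit:
{"op": "move_arm", "data": {"targets": [1,0,0,0,-7.5,1,0,0,0,-7.5,1,0,0,0,-7.5,1,0,0,0,0,1,0,0,0,0]}}

```text
time: 3.18
eef_pos: [0.5103, 0.1764, 0.1401]
tcp_rot: [-0.161, 3.137, 0.0]
contact_force: [0.9, 0.4, 0.3]
grip_width: 0.0852
grasp_force: 0.0
```

```bash
python3 -c "
from h import *
go([.5105,.1768,.05],6)
c=env.capture('top'); cv2.imwrite('pics/t1.png',c['img'][...,::-1])"
```

```text
shift [-0.2  0.3 90.1] turn -0.1 tcp [0.5103 0.1764 0.1401] F [0.9 0.4 0.3] q [-0.42  0.47  0.01  1.91 -0.01  0.76  1.26] t 3.175 w 0.0852 gf 0.0
```

Emit:
{"op": "move_arm", "data": {"targets": [1,0,0,30,0,1,0,0,30,0,1,0,0,30,0,1,0,0,0,0,0,0,0,0,0,0,0,0,0,0,0,0,0,0,0,0,0,0,0,0,0,0,0,0,0,0,0,0,0,0,0,0,0,0,0], "newtons": 40}}

```text
time: 4.6
eef_pos: [0.5105, 0.1774, 0.0509]
tcp_rot: [-0.165, 3.136, 0.002]
contact_force: [-1.2, 0.7, 4.7]
grip_width: 0.0131
grasp_force: 42.8
```

Emit:
{"op": "move_arm", "data": {"targets": [0,0,0,0,8,0,0,0,0,8,0,0,0,0,8,0,0,0,0,8,0,0,0,0,8,0,0,0,0,8,0,0,0,0,8,0,0,0,0,8,0,0,0,0,0,0,0,0,0,0]}}

```text
time: 5.85
eef_pos: [0.5107, 0.1769, 0.051]
tcp_rot: [1.517, 2.75, 0.001]
contact_force: [-1.0, -0.9, 6.2]
grip_width: 0.0133
grasp_force: 65.3
```

```bash
python3 -c "
from h import *
go([.51,.177,.05],-54);print(env.get_obs()['ft_torque'])"
```

```text
shift [ 0.5 -0.5  1. ] turn -3.8 tcp [0.5107 0.1769 0.051 ] F [-1.  -0.9  6.2] q [-0.64  0.64  0.29  1.95 -0.32  0.59  0.42] t 5.85 w 0.0133 gf 65.28379834257066
[-0.22551657  0.23596173  1.04196396]
```

Emit:
{"op": "move_arm", "data": {"targets": [1,0,0,0,0,1,0,0,0,0,1,0,0,0,0,1,0,0,0,0,1,0,0,0,0,1,0,0,-30,0,1,0,0,-40,0,1,0,0,-40,0,1,0,0,0,0]}}

```text
time: 6.98
eef_pos: [0.5124, 0.1771, 0.163]
tcp_rot: [1.521, 2.745, 0.008]
contact_force: [1.0, 0.4, -0.5]
grip_width: 0.0851
grasp_force: 0.0
```

Run:
```python
from h import *
c=env.capture("top");cv2.imwrite("pics/c2.png",cv2.resize(c["img"][215:295,160:250,::-1],None,fx=6,fy=6))
go([.4778,-.2554,.15],16.4)
```

```text
shift [-348.9 -257.4   10.5] turn -74.4 tcp [0.511  0.1769 0.1612] F [-0.   0.4 -0.4] q [-0.71  0.46  0.38  1.91 -0.23  0.81  0.35] t 7.025 w 0.0856 gf 0.0
```

View pics/c2.png

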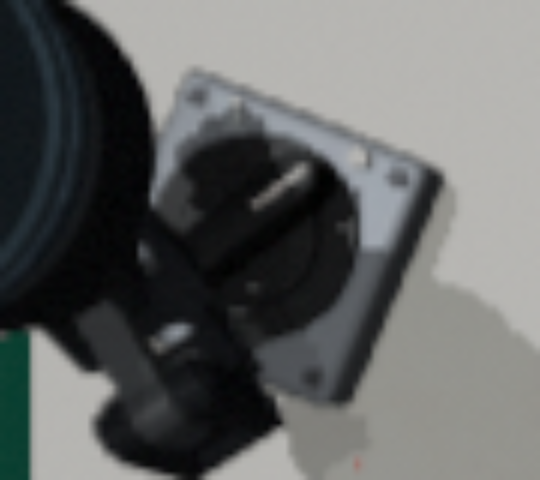

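Emit:
{"op": "move_arm", "data": {"targets": [1,-43.6,-32.2,1,0,1,-43.6,-32.2,1,0,1,-43.6,-32.2,1,0,1,-43.6,-32.2,1,0,1,-43.6,-32.2,1,0,1,-43.6,-32.2,1,0,1,-43.6,-32.2,1,0,1,-43.6,-32.2,1,0]}}

```text
time: 8.02
eef_pos: [0.4757, -0.2571, 0.1507]
tcp_rot: [-1.521, -2.746, 0.0]
contact_force: [1.0, 0.0, -0.3]
grip_width: 0.0853
grasp_force: 0.0
```

Emit:
{"op": "move_arm", "data": {"targets": [1,0,0,0,9.6,1,0,0,0,9.6,1,0,0,0,9.6,1,0,0,0,9.6,1,0,0,0,9.6,1,0,0,0,9.6,1,0,0,0,9.6,1,0,0,0,9.6,1,0,0,0,9.6,1,0,0,0,9.6,1,0,0,0,9.6,1,0,0,0,0]}}

```text
time: 9.52
eef_pos: [0.476, -0.2555, 0.1509]
tcp_rot: [-3.109, -0.451, 0.004]
contact_force: [-0.3, -0.8, 0.3]
grip_width: 0.0853
grasp_force: 0.0
```

Run:
```python
from h import *
go([.4778,-.2554,.009],16.4)
c=env.capture("scene");P=world(c).reshape(-1,3)
k=(abs(P[:,0]-.48)<.1)&(abs(P[:,1]+.26)<.07)&(P[:,2]>0.024)&(P[:,2]<.034);print("rail",rect(P[k]))
```

```text
shift [  2.2   0.5 141.9] turn 0.1 tcp [ 0.476  -0.2555  0.1509] F [-0.3 -0.8  0.3] q [-0.25  0.63  0.91  1.93 -0.64  0.9  -0.29] t 9.525 w 0.0853 gf 0.0
rail (array([ 478.9, -255.1]), array([100.3,  31.1]), 16.5)
```

Emit:
{"op": "move_arm", "data": {"targets": [1,2,0,47,0,1,0,0,47,0,1,0,0,40,0,1,0,0,7,0,1,0,0,0,0,0,0,0,0,0,0,0,0,0,0,0,0,0,0,0,0,0,0,0,0,0,0,0,0,0,0,0,0,0,0,0,0,0,0,0], "newtons": 50}}

```text
time: 11.08
eef_pos: [0.4792, -0.2554, 0.0119]
tcp_rot: [3.109, 0.449, 0.002]
contact_force: [-0.4, 1.1, 7.5]
grip_width: 0.0287
grasp_force: 50.0
```

Emit:
{"op": "move_arm", "data": {"targets": [0,0,0,-20,0,0,0,0,-30,0,0,0,0,-30,0,0,0,0,0,0]}}

```text
time: 11.58
eef_pos: [0.4801, -0.2563, 0.0939]
tcp_rot: [3.107, 0.448, 0.006]
contact_force: [-0.4, -0.5, -0.5]
grip_width: 0.0286
grasp_force: 49.6
```

Run:
```python
from h import *
# pad_rest from head: refine jig frame
c=env.capture("top");P=world(c).reshape(-1,3)
k=(abs(P[:,0]-.61)<.08)&(abs(P[:,1]+.08)<.08)&(P[:,2]>0.048)&(P[:,2]<.055);print("head",rect(P[k]))
k=(abs(P[:,0]-.566)<.03)&(abs(P[:,1]+.069)<.03)&(P[:,2]>0.03)&(P[:,2]<.042);q=P[k]
th=np.radians(-13.2);u=np.array([np.cos(th),np.sin(th)]);v=np.array([-u[1],u[0]])
a=q[:,:2]@u;b=q[:,:2]@v;print("pad",np.percentile(a,[1,5,95]),np.percentile(b,[2,50,98]),k.sum())
for n in ["top","scene"]:
    c=env.capture(n);s=env.silhouettes(n,"jig")[0];p=world(c)[s["region"]&(c["depth"]>0)];p=p[(p[:,2]>.006)&(p[:,2]<.014)]
    r=rect(p);print(n,r, np.percentile(p[:,:2]@u,[1,99]),np.percentile(p[:,:2]@v,[1,99]))
c0=np.array([.5366,-.0611]);print(c0@u-.015+.034,c0@v)
go([.48,-.2554,.09],-13.2)
```

```text
head (array([610.9, -79.1]), array([89.9, 65.2]), 77.0)
pad [0.55443778 0.55483206 0.58065859] [0.04049205 0.06172557 0.08805286] 201
top (array([535.6, -62. ]), array([110. , 229.8]), 77.2) [0.42251502 0.64725638] [0.0080886  0.11585221]
scene (array([504.6, -53.7]), array([114.3, 163.6]), 76.8) [0.4227273  0.57462237] [0.00759103 0.11598826]
0.5553746774454988 0.06304740593582776
shift [1.7 1.  0.5] turn 29.6 tcp [ 0.4781 -0.2549  0.0905] F [ 0.4  0.5 -0.4] q [-0.19  0.72  0.82  1.96 -0.74  0.8  -0.23] t 11.825 w 0.0287 gf 49.56580102443695
```

```bash
cat >> h.py <<'E'
th=np.radians(-13.1);U=np.array([np.cos(th),np.sin(th)]);V=np.array([-U[1],U[0]])
PR=0.5546*U+0.0621*V   # pad_rest xy
def J(x,y,z): return [*(PR+x*U+y*V),z]
E
python3 -c "
from h import *
print(PR); go(J(-.072,0,.09),-13.1)"
```

```text
[ 0.55424212 -0.06521691]
shift [  64.  -195.9    0.6] turn 29.5 tcp [ 0.4781 -0.2549  0.0905] F [ 0.4  0.5 -0.4] q [-0.19  0.72  0.82  1.96 -0.74  0.8  -0.23] t 11.825 w 0.0287 gf 49.56580102443695
```

Emit:
{"op": "move_arm", "data": {"targets": [0,10.7,-32.6,0,0,0,10.7,-32.6,0,0,0,10.7,-32.6,0,0,0,10.7,-32.6,0,0,0,10.7,-32.6,0,0,0,10.7,-32.6,0,0,0,0,0,0,7.4,0,0,0,0,7.4,0,0,0,0,7.4,0,0,0,0,7.3,0,0,0,0,0,0,0,0,0,0]}}

```text
time: 13.32
eef_pos: [0.4847, -0.0496, 0.0908]
tcp_rot: [3.121, -0.354, -0.001]
contact_force: [-0.2, 0.6, -1.2]
grip_width: 0.0289
grasp_force: 49.6
```

Run:
```python
from h import *
go(J(-.072,0,.0225),-13.1)
for n in ["top","scene"]:
    c=env.capture(n); s=env.silhouettes(n,"rail"); p=world(c)[s[0]["region"]&(c["depth"]>0)]
    d=p[:,:2]-PR; print(n,s[0]["confidence"],rect(p),np.percentile(d@U,[2,98]),np.percentile(d@V,[2,98]),np.percentile(p[:,2],[2,50,98]))
    cv2.imwrite(f"pics/g_{n}.png",cv2.resize(c["img"][180:330,270:430,::-1],None,fx=4,fy=4))
```

```text
shift [-0.7 -0.6 68.3] turn 0.1 tcp [ 0.4847 -0.0496  0.0908] F [-0.2  0.6 -1.2] q [-0.71  0.72  0.98  2.1  -0.87  0.8  -0.98] t 13.325 w 0.0289 gf 49.64583992958069Traceback (most recent call last):
  File "<stdin>", line 4, in <module>
IndexError: list index out of range
```

Emit:
{"op": "move_arm", "data": {"targets": [0,0,0,25,0,0,0,0,25,0,0,0,0,10,0,0,0,0,5,0,0,0,0,0,0]}}

```text
time: 14.05
eef_pos: [0.4852, -0.0497, 0.0264]
tcp_rot: [-3.121, 0.358, -0.001]
contact_force: [-0.2, -0.6, -1.0]
grip_width: 0.0289
grasp_force: 49.7
```

Run:
```python
from h import *
go(J(-.072,0,.0225),-13.1)
for n in ["top","scene"]:
    c=env.capture(n); s=env.silhouettes(n,"rail")
    cv2.imwrite(f"pics/g_{n}.png",cv2.resize(c["img"][180:330,260:420,::-1],None,fx=4,fy=4))
    if not s: continue
    p=world(c)[s[0]["region"]&(c["depth"]>0)]
    d=p[:,:2]-PR; print(n,s[0]["confidence"],rect(p),np.percentile(d@U,[2,98]),np.percentile(d@V,[2,98]),np.percentile(p[:,2],[2,50,98]))
```

```text
shift [-1.3 -0.5  3.9] turn 0.0 tcp [ 0.4852 -0.0497  0.0264] F [-0.2 -0.6 -1. ] q [-0.62  0.81  0.83  2.11 -1.01  0.69 -0.88] t 14.05 w 0.0289 gf 49.6512508392334
scene 0.75 (array([484.5, -51.2]), array([81.1, 96.9]), 39.2) [-0.11997372 -0.02329856] [-0.01664938  0.0131367 ] [0.01632058 0.03982042 0.04474981]
```

View pics/g_scene.png

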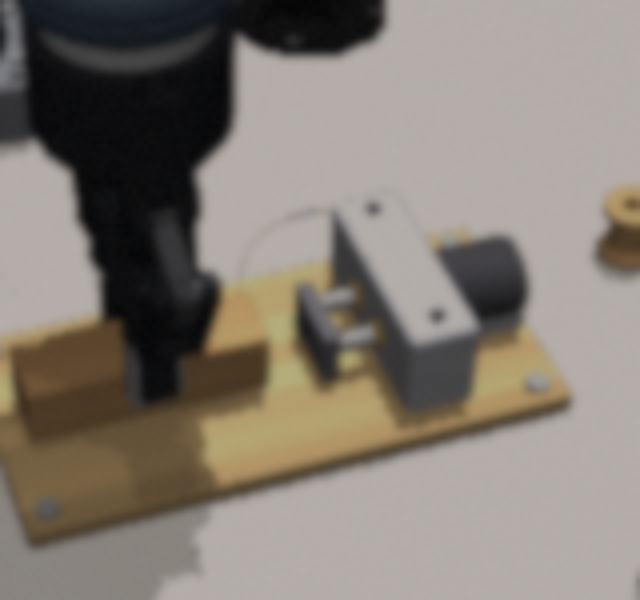

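Emit:
{"op": "move_arm", "data": {"targets": [0,0,0,2,0,0,0,0,2,0,0,0,0,0,0,0,0,0,0,0]}}

```text
time: 14.75
eef_pos: [0.4849, -0.0496, 0.0221]
tcp_rot: [3.121, -0.358, -0.0]
contact_force: [-0.2, -0.3, -0.7]
grip_width: 0.029
grasp_force: 49.7
```

Emit:
{"op": "move_arm", "data": {"targets": [0,0,0,0.8,0,0,0,0,0.7,0,0,0,0,0,0,0,0,0,0,0]}}

```text
time: 15.25
eef_pos: [0.485, -0.0496, 0.0218]
tcp_rot: [-3.119, 0.358, -0.0]
contact_force: [-6.0, 2.3, 20.3]
grip_width: 0.0289
grasp_force: 52.3
```

Emit:
{"op": "move_arm", "data": {"targets": [0,7,0,0,0,0,7,0,0,0,0,4,0,0,0,0,0,0,0,0,0,0,0,0,0,0,0,0,0,0]}}

```text
time: 16.0
eef_pos: [0.4921, -0.0517, 0.0209]
tcp_rot: [-3.113, 0.359, 0.029]
contact_force: [-31.7, 8.5, 47.5]
grip_width: 0.0287
grasp_force: 57.1
```

Run:
```python
from h import *
go(J(-.038,0,.021),-13.1); print(env.get_obs()["contact_force"][:2]@U)
```

```text
shift [25.6 -1.  -0.6] turn -0.1 tcp [ 0.4921 -0.0517  0.0209] F [-31.7   8.5  47.5] q [-0.6   0.84  0.83  2.08 -1.    0.72 -0.89] t 16.0 w 0.0287 gf 57.085018157958984
-32.777642470242895
```

Emit:
{"op": "move_arm", "data": {"targets": [0,-5,0,-0.5,0,0,-5,0,-1,0,0,0,0,-1,0,0,0,0,0,0,0,0,0,0,0]}}

```text
time: 16.62
eef_pos: [0.4931, -0.0514, 0.023]
tcp_rot: [3.121, -0.358, 0.001]
contact_force: [1.9, -0.9, -0.3]
grip_width: 0.0293
grasp_force: 51.2
```

Run:
```python
from h import *
go(J(-.038,0,.022),-13.1); print(env.get_obs()["contact_force"][:2]@U, env.get_obs()["tcp_rot"])
c=env.capture("scene"); s=env.silhouettes("scene","rail")
W=world(c); p=W[s[0]["region"]&(c["depth"]>0)]; d=p[:,:2]-PR
x=d@U; print(np.percentile(x,[1,99]),np.percentile(d@V,[2,98]))
t=p[:,2]>.034
print(np.polyfit(x[t],p[t,2],1),t.sum())
cv2.imwrite("pics/g2.png",cv2.resize(c["img"][200:320,270:400,::-1],None,fx=5,fy=5,interpolation=cv2.INTER_CUBIC))
```

```text
shift [24.6 -0.4  1.1] turn 0.0 tcp [ 0.4931 -0.0514  0.023 ] F [ 1.9 -0.9 -0.3] q [-0.61  0.83  0.83  2.09 -1.01  0.7  -0.89] t 16.625 w 0.0293 gf 51.18827819824219
2.074225958291802 [ 3.12095941e+00 -3.57558327e-01  5.20105749e-04]
[-0.11346272 -0.01435274] [-0.01665268  0.01494054]
[0.01581596 0.04145925] 638
```

View pics/g2.png

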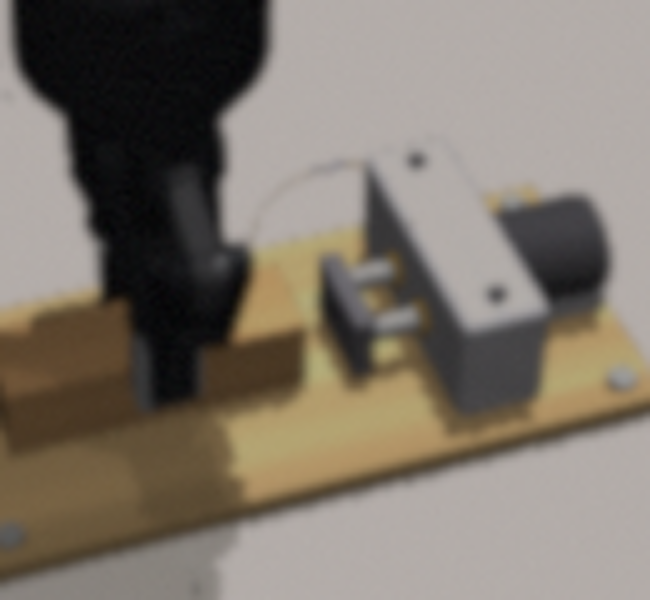

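Emit:
{"op": "move_arm", "data": {"targets": [0,5,0,0,0,0,5,0,0,0,0,5,0,0,0,0,3,0,0,0,0,0,0,0,0,0,0,0,0,0]}}

```text
time: 17.48
eef_pos: [0.5099, -0.0554, 0.023]
tcp_rot: [-3.121, 0.358, 0.001]
contact_force: [-1.0, 0.9, -0.7]
grip_width: 0.0291
grasp_force: 51.3
```

Run:
```python
from h import *
go(J(-.038,0,.022),-13.1); print(env.get_obs()["contact_force"][:2]@U, env.get_obs()["tcp_rot"])
```

```text
shift [ 7.4 -0.4  1. ] turn 0.0 tcp [ 0.5099 -0.0554  0.023 ] F [-1.   0.9 -0.7] q [-0.6   0.85  0.83  2.05 -1.    0.72 -0.9 ] t 17.475 w 0.0291 gf 51.299110651016235
-1.1832840721229196 [-3.12101801e+00  3.58085306e-01  9.53156268e-04]
```

Emit:
{"op": "move_arm", "data": {"targets": [0,3,0,0,0,0,3,0,0,0,0,0,0,0,0,0,0,0,0,0]}}

```text
time: 17.98
eef_pos: [0.5149, -0.0565, 0.0228]
tcp_rot: [-3.12, 0.358, 0.004]
contact_force: [-6.1, 0.7, 2.5]
grip_width: 0.0287
grasp_force: 51.6
```

Run:
```python
from h import *
go(J(-.038,0,.022),-13.1); print(env.get_obs()["contact_force"][:2]@U, env.get_obs()["tcp_rot"])
```

```text
shift [ 2.3 -0.5  0.8] turn 0.0 tcp [ 0.5149 -0.0565  0.0228] F [-6.1  0.7  2.5] q [-0.59  0.86  0.84  2.03 -0.99  0.73 -0.91] t 17.975 w 0.0287 gf 51.5879362821579
-6.07155590800651 [-3.12049098  0.35784928  0.00389118]
```

Emit:
{"op": "move_arm", "data": {"targets": [0,2,0,0,0,0,2,0,0,0,0,0,0,0,0,0,0,0,0,0,0,0,0,0,0]}}

```text
time: 18.6
eef_pos: [0.5178, -0.0572, 0.0226]
tcp_rot: [-3.12, 0.358, 0.007]
contact_force: [-7.1, 2.6, 2.8]
grip_width: 0.0284
grasp_force: 51.7
```

Run:
```python
from h import *
go(J(-.038,0,.022),-13.1)
c=env.capture("scene"); s=env.silhouettes("scene","rail")
W=world(c); p=W[s[0]["region"]&(c["depth"]>0)]; d=p[:,:2]-PR
x=d@U; print(np.percentile(x,[1,99]),np.percentile(d@V,[2,98]))
t=p[:,2]>.034; print(np.polyfit(x[t],p[t,2],1),t.sum())
cv2.imwrite("pics/g3.png",cv2.resize(c["img"][200:320,270:400,::-1],None,fx=5,fy=5,interpolation=cv2.INTER_CUBIC))
for i in range(3):
    o=env.get_obs(); print(o["contact_force"], o["contact_force"][:2]@U, o["tcp_rot"]); env.capture("top")
```

```text
shift [-0.7 -0.4  0.6] turn 0.0 tcp [ 0.5178 -0.0572  0.0226] F [-7.1  2.6  2.8] q [-0.59  0.86  0.84  2.02 -0.99  0.74 -0.91] t 18.6 w 0.0284 gf 51.69858276844025
[-0.08826682  0.01234087] [-0.0173618  0.0138126]
[0.01289457 0.04060523] 627
[-8.21263219  0.81273072  4.0267032 ] -8.183112860757575 [-3.1200394   0.35776369  0.00686847]
[-8.11246351  2.09895107  2.95008665] -8.377074495918128 [-3.12004001  0.35775011  0.00683727]
[-8.05651736  1.54647537  4.56416445] -8.197364956313958 [-3.1200733   0.35766067  0.00674685]
```

View pics/g3.png

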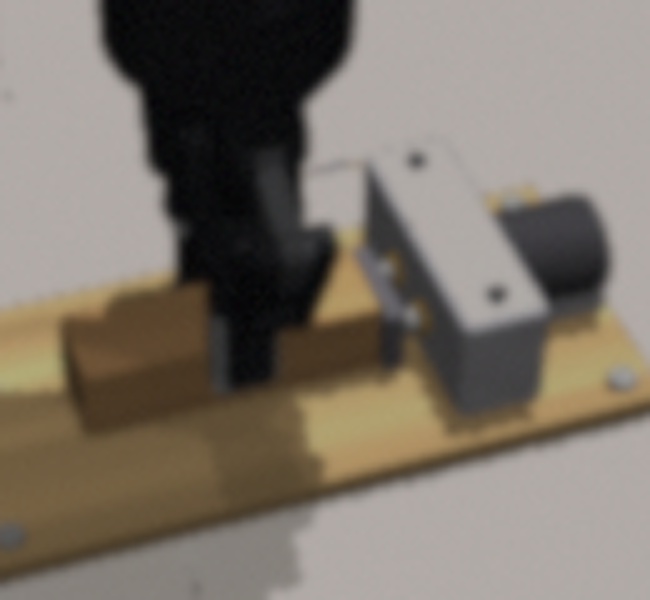

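```bash
python3 -c "
from h import *
print(env.sign_off())"
```

```text
the job is handed in; nothing more can be done
None
```

The isolator is off at its stop, and the arm is still holding the rail centred and flat against the pad, about 12 mm in at roughly 8 N. The job is handed in; no verdict came back. While lowering the rail I briefly pressed it onto the bed with about 48 N at the wrist, then backed off, and the last picture showed no harm.

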